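# Close up the specimen carrier

### The job

Get the specimen carrier ready to go: with the fingertips push the upright yellow flap all the way down flat over the tubes, and only then push the blue cover over until it is fully shut. Just push: do not pinch the flap or the cover between the fingers, do not lift, tip or shove the carrier, and leave the jar inside it and everything else on the bench where it is.

Things in the scene. Friction and masses are not known exactly. Their poses are not given: they have to be found in the camera images.
- case: Loose white specimen carrier (case), 240 mm (its x) by 190 mm (its y), 85 mm high, walls 6 mm, about 2.6 kg, standing on the bench. Origin: centre of its underside, z up. The -y half holds a fixed block of purple-capped tubes (caps up to z 63 mm); the flap is hinged at its -y wall, the cover on its +y rim. It is to be left where it stands.
- flap (a joint): Angle of the yellow retaining flap about an axis along the case's x: 0 = folded flat inside the case over the tubes (hard stop), about 1.57 = upright, 1.75 = outward stop. Stiff friction hinge (0.09 N m): it stays where it is left. The flap is 210 mm along x and 100 mm from hinge to edge; it folds from upright towards the case's +y.
- cover (a joint): Blue cover's angle about the case's x: 0 = shut, flat on the rim (hard stop), 1.57 = upright, up to 1.95 = leaning back outwards. Stiff friction hinge (0.33 N m): does not fall shut, must be pushed all the way. 240 mm along x, 190 mm from hinge to free edge; shuts towards the case's -y. It jams on a flap that stands up.
- flap_hinge (a point): Middle of the flap's hinge line: in the case frame (0, -83, 68) mm. Its axes turn with the flap: x along the hinge, y from hinge to free edge, z out of the yellow face (up when folded; away from the cover, towards the case's -y, when upright). Yellow face lies at z = +4 mm.
- flap_edge (a point): Middle of the flap's free edge on its yellow face: 100 mm from the hinge line; when upright about 168 mm above the bench, when folded 72 mm.
- cover_hinge (a point): Middle of the cover's hinge line: in the case frame (0, 95, 85.5) mm. Its axes turn with the cover: x along the hinge, -y from hinge to free edge, z out of the blue outer face (up when shut; towards the case's +y when open). Blue face lies at z = +12 mm.
- cover_edge (a point): Middle of the cover's free edge on its blue outer face: 190 mm from the hinge line; when upright about 275 mm above the bench, when shut 97 mm.
- flap_face: The flap's yellow face plate, 210 x 100 x 4 mm, the side to push. Origin and axes as point flap_hinge.
- flap_back: The flap's orange underside, 200 x 91 x 3 mm, facing the tubes when folded.
- cover_face: The cover's blue outer plate, 240 x 190 x 8 mm, the side to push, with a white paper patch. Origin and axes as point cover_hinge.
- cover_back: The cover's grey inside lining, 228 x 178 x 4 mm.
- jar: Loose sample jar with red lid, 40 mm across, 55 mm tall, standing in the case's open compartment (case y about +58 mm). Leave it there. Origin: centre of its underside.
- vial: Loose amber vial with green cap, 28 mm across, 60 mm tall, on the robot's side of the case. Origin: centre of its underside.
- timer: Loose grey bench timer lying flat, 50 x 70 x 18 mm, beyond the case. Origin: centre of its underside.
- tube_rack: Loose white rack of capped tubes, 85 x 190 mm, 88 mm tall, at one side of the bench. Origin: centre of its underside.
- reagent: Loose white bottle with blue cap, 60 mm across, 115 mm tall. Origin: centre of its underside.
- tip_box: Loose blue box with clear lid, 80 x 120 mm, 64 mm tall. Origin: centre of its underside.
- dish: Loose clear lidded dish, 90 mm across, 32 mm tall. Origin: centre of its underside.
There are look-alikes about, which are no part of the job. What is meant by the jar is not grey or purple, and is the smaller of those in its own colour.

How it is judged (in metres and radians):
On the way, in this order (a step that is already met when the one before it is completed fails the run):
1. the flap is folded flat over the tubes while the cover still stands open (value of joint flap below 0.05 rad and value of joint cover above 1.1 rad), for 0.2 s.
2. the cover is fully shut over the folded flap (value of joint cover below 0.04 rad and value of joint flap below 0.05 rad), for 0.2 s.
At the end, for the whole second after the job is handed in: Flap within 0.05 rad of flat and cover within 0.04 rad of shut; the carrier level, at rest and less than 30 mm from where it stood; the jar still upright in its compartment; the other things on the bench less than 30 mm from their places and not tipped (all of step 2 and distance of each of case, jar, vial, timer, tube_rack, reagent, tip_box, dish from where it was at the start of the episode below 0.03 m and angle between case's own z axis and vertical below 0.03 rad and linear speed of case below 0.02 m/s and y of jar in the frame of case between 0.03 and 0.09 m and angle between jar's own z axis and vertical below 0.2 rad); the robot touches nothing.
It fails at once if the cover is swung down (below 0.9 rad) while the flap is still up (value of joint cover below 0.9 rad and value of joint flap above 0.2 rad).
It fails at once if the flap is pinched between the fingers (both its faces pressed at once) (contact force between the fingers and flap_face above 1 N and contact force between the fingers and flap_back above 1 N).
It fails at once if the cover is pinched between the fingers (both its faces pressed at once) (contact force between the fingers and cover_face above 1 N and contact force between the fingers and cover_back above 1 N).
It fails at once if the carrier is lifted, tipped (0.12 rad) or shoved (30 mm) (distance of case from where it was at the start of the episode above 0.03 m or angle between case's own z axis and vertical above 0.12 rad).
It fails at once if the jar or another thing on the bench is moved 30 mm or tipped 0.3 rad (distance of any of jar, vial, timer, tube_rack, reagent, tip_box, dish from where it was at the start of the episode above 0.03 m or angle between any of jar, vial, timer, tube_rack, reagent, tip_box, dish's own z axis and vertical above 0.3 rad).
It also fails if it takes over 62 s, if anything falls off the work surface, if the arm or the gripper's body presses on something with over 40 N, if the wrist force passes 120 N, or if a joint passes its speed limit or range.

### The arm

A 7-joint arm with a two-finger parallel gripper is mounted at the origin on the work surface. World frame = base frame: x ahead of the robot, y to its left, z up, the work surface at z = 0. Lengths are in mm, angles in rad, forces in N, time in s.
With the tool pointing down it reaches from about 425 to 875 mm from the base axis. Payload 4.7 kg.
Tool frame: the origin (TCP) lies at the very end of the fingers, on their centre line; the grasp point (between the pads) lies 19 mm behind it; z points along the fingers, y is the line along which they close (so a half turn about z gives the same grasp; the last joint's range is limited). The gripper opens to 87 mm and grips with 3 to 60 N. Pads are 19 mm wide; open, the fingers measure 117 mm over their backs; the gripper's body (75 mm by 190 mm) begins 51 mm behind the grasp point.
Start: joints at [1.188, 0.321, -0.07, 1.45, 0.023, 1.371, -0.057], TCP at [251.187, -599.528, 197.287] pointing down, gripper open.
Joint ranges: [-2.86, 2.86], [-0.3, 2.09], [-1.38, 1.24], [0.06, 2.45], [-1.56, 4.7], [0.09, 2.05], [-2.69, 2.69]. Speed limits (rad/s): [2.57, 2.57, 3.14, 3.14, 3.14, 3.14, 3.14].

### API

Orientations are given as a unit quaternion [x, y, z, w].
In Python, from rig import movep, move_linear, move_j, set_gripper, dwell, ik, read_state, get_image, calibration, Unreachable, finish_job gives the robot as it stands. The module is installed in compiled form; this text tells all that it offers. Calls block until the motion is done:
- movep(position, orientation): joint-space move of the TCP to a pose.
- move_linear(position, rotation=None, velocity=150, until_force=None): straight line of the TCP; rotation=None keeps the orientation; velocity is the mean speed in mm/s. With until_force (N) it stops when the force on the tool has changed by that much, and returns True; else False.
- move_j(angles): joint-space move.
- set_gripper(opening): opening from 0.0 (shut) to 1.0 (fully open); the grip force is fixed at half the most; returns when the fingers have stopped.
- dwell(seconds).
- ik(position, orientation): joint angles nearest the present ones, or None.
- read_state(): the state.
- get_image(name): name is "scene" or "top" or "wrist"; returns the picture (420x560x3 uint8, red, green, blue); there is no depth.
- calibration(name): a dict with "vfov" (degrees; the focal length in pixels is half the picture's height over the tangent of half this angle, whatever the lens; pixels are square), "cx", "cy" (the principal point, pixels), "distortion" ([k1, k2, p1, p2, k3] as OpenCV has them; the pictures are not rectified), "R" (3x3) and "t" (3): a world point X has camera coordinates R X + t; the wrist camera has in their place "hand_eye" (4x4, takes a point from camera to tool coordinates, whose origin is the TCP and whose axes are the flange's). Camera axes: x right, y down, z forward; pixel columns grow to the right and rows downward; lengths in mm; the calibration is good to about 2 mm. A picture is of the moment at which its call begins: read the wrist's pose just before it. calibration takes no time and is no camera call.
A pose or a line that the arm cannot do raises Unreachable and nothing moves.
- finish_job(): hands the job in; it is judged then, once.
The state is a dict: "time_s": time; "joints": joint angles; "dq": joint speeds; "tau": joint torques, N m; "ee_pos": TCP position; "ee_rot": TCP orientation; "wrist_force": force on the tool from outside, world axes, zero at the start; "torque": the same for the moment, N m; "opening": opening from 0.0 (shut) to 1.0 (fully open); "finger_force": force on a finger pad.
Only numpy, scipy, OpenCV 4.12 (cv2) and the standard library are available. Lean on these libraries where they do the work, as an engineer would, in place of code of your own. Each camera call takes 0.05 s, during which the arm holds its last target. There are 200 camera calls.

## Working session

There is one attempt and no reset: what is moved stays moved. The work goes in short steps, each a Python script; the robot and the scene stay as the last script left them, time stands still between calls to the robot, and variables do not carry over. Pictures are saved under pics/ and viewed, at most 10 in all, crops included, and the job is handed in when it is done.

```bash
mkdir -p pics; python3 - <<'E'
from rig import *
import cv2,numpy as np
for n in("scene","top"):
    im=get_image(n); cv2.imwrite(f"pics/{n}0.png",im[:,:,::-1])
    c=calibration(n); print(n,{k:np.round(v,3).tolist() for k,v in c.items()})
print(calibration("wrist")); s=read_state(); print(s["time_s"],s["ee_pos"],s["ee_rot"],s["opening"])
E
```

```text
scene {'vfov': 55.919, 'cx': 278.533, 'cy': 211.271, 'distortion': [0.007, 0.0, 0.0, 0.0, 0.0], 'R': [[-0.367, 0.93, 0.022], [0.572, 0.244, -0.783], [-0.734, -0.275, -0.621]], 't': [193.977, -244.66, 1513.865]}
top {'vfov': 50.665, 'cx': 284.964, 'cy': 211.469, 'distortion': [-0.114, 0.0, 0.0, 0.0, 0.0], 'R': [[0.016, -1.0, 0.017], [-0.988, -0.019, -0.152], [0.152, -0.014, -0.988]], 't': [-6.367, 534.177, 1241.163]}
{'vfov': 69.19337327177246, 'cx': 280.7123765946696, 'cy': 210.42182429478777, 'distortion': array([-0.05943262,  0.        ,  0.        ,  0.        ,  0.        ]), 'hand_eye': array([[-5.65483879e-04, -9.52577136e-01, -3.04296697e-01,
         8.29074797e+01],
       [ 9.99999836e-01, -5.10176418e-04, -2.61262759e-04,
         7.99850704e-02],
       [ 9.36279313e-05, -3.04296795e-01,  9.52577268e-01,
        -1.86937662e+02],
       [ 0.00000000e+00,  0.00000000e+00,  0.00000000e+00,
         1.00000000e+00]])}
0.1 [ 250.97558592 -599.01640223  196.28913767] [ 9.80373608e-01  1.97146838e-01 -2.10826970e-04 -8.17662241e-04] 0.9997127250526481
```

View pics/scene0.png

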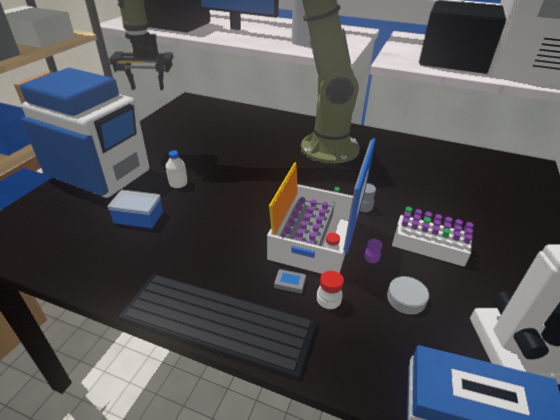

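View pics/top0.png

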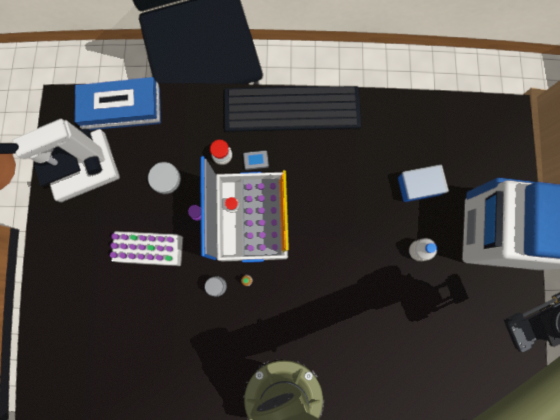

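The top view shows the carrier at about (245,215), with the yellow flap on its right (world −y) at (285,210) and the blue cover on its left (world +y) at (205,210).

These could be taken for the jar:
- small red-lidded jar inside the case, (231,203)
- larger red-lidded jar outside, (220,150)
- purple jar, (195,212)
- grey jar, (215,286)

The jar meant is the small red one in the case. I'll check that in one close crop and measure the corners.

```bash
cat > h.py <<'E'
import numpy as np,cv2
from rig import *
def ray(n,px):
    c=calibration(n);f=210/np.tan(np.radians(c["vfov"]/2))
    K=np.array([[f,0,c["cx"]],[0,f,c["cy"]],[0,0,1.]])
    u=cv2.undistortPoints(np.array([[px]],float),K,np.array(c["distortion"]))[0,0]
    R=np.array(c["R"]);return -R.T@np.array(c["t"]),R.T@np.array([*u,1])
def on(n,px,z):
    o,d=ray(n,px);return o+d*(z-o[2])/d[2]
def proj(n,X):
    c=calibration(n);f=210/np.tan(np.radians(c["vfov"]/2))
    K=np.array([[f,0,c["cx"]],[0,f,c["cy"]],[0,0,1.]])
    return cv2.projectPoints(np.array(X,float).reshape(-1,3),cv2.Rodrigues(np.array(c["R"]))[0],np.array(c["t"],float),K,np.array(c["distortion"]))[0][:,0]
def tri(a,b):
    (o1,d1),(o2,d2)=ray("scene",a),ray("top",b)
    s=np.linalg.lstsq(np.c_[d1,-d2],o2-o1,rcond=None)[0]
    p,q=o1+s[0]*d1,o2+s[1]*d2;return (p+q)/2,np.linalg.norm(p-q)
E
python3 - <<'E'
from h import *
im=cv2.imread("pics/top0.png");im2=cv2.imread("pics/scene0.png")
a=cv2.resize(im[145:275,185:305],None,fx=4,fy=4,interpolation=cv2.INTER_CUBIC)
b=cv2.resize(im2[135:275,260:385],None,fx=4,fy=4,interpolation=cv2.INTER_CUBIC)[:520]
b=cv2.resize(im2[135:275,262:385],(int(123*3.7),520),interpolation=cv2.INTER_CUBIC)
cv2.imwrite("pics/crop1.png",cv2.resize(np.hstack([a[:, :480],b]),None,fx=.84,fy=.84) )
for n,I,box in(("top",im,(145,275,185,305)),("scene",im2,(135,275,260,385))):
    h=cv2.cvtColor(I,cv2.COLOR_BGR2HSV);m0=np.zeros(h.shape[:2],np.uint8);m0[box[0]:box[1],box[2]:box[3]]=255
    for nm,lo,hi in(("yel",(12,120,70),(32,255,255)),("blue",(100,120,60),(125,255,255)),("red",(0,170,80),(6,255,255)),("white",(0,0,110),(180,60,255))):
        m=cv2.inRange(h,lo,hi)&m0
        for c in cv2.findContours(m,0,2)[0]:
            if cv2.contourArea(c)>25:
                print(n,nm,cv2.contourArea(c),np.round(cv2.boxPoints(cv2.minAreaRect(c)),1).tolist(),np.round(c[:,0].mean(0),1))
                if nm in("yel","blue"):print("   poly",cv2.approxPolyDP(c,2,True)[:,0].tolist())
E
```

```text
top yel 498.0 [[278.6000061035156, 170.10000610351562], [286.20001220703125, 169.89999389648438], [288.8999938964844, 250.8000030517578], [281.29998779296875, 251.10000610351562]] [282.6 202.3]
   poly [[285, 170], [282, 171], [279, 181], [283, 251], [288, 250]]
top blue 47.5 [[242.0, 259.0], [263.0, 259.0], [263.0, 262.0], [242.0, 262.0]] [255.8 260.4]
   poly [[263, 260], [242, 262]]
top blue 327.0 [[190.3000030517578, 157.1999969482422], [203.89999389648438, 155.6999969482422], [215.10000610351562, 259.0], [201.60000610351562, 260.5]] [205.  228.1]
   poly [[201, 156], [201, 255], [215, 259], [204, 253], [204, 157]]
top blue 111.0 [[247.8000030517578, 155.10000610351562], [261.79998779296875, 153.60000610351562], [262.8999938964844, 162.6999969482422], [248.8000030517578, 164.1999969482422]] [254.8 158.7]
   poly [[262, 155], [249, 155], [249, 164], [262, 162]]
top red 86.0 [[226.0, 198.0], [236.0, 198.0], [236.0, 208.0], [226.0, 208.0]] [231.1 203.3]
top red 178.0 [[210.0, 145.0], [228.0, 145.0], [228.0, 157.0], [210.0, 157.0]] [220.1 152.4]
top white 4004.5 [[213.5, 173.60000610
[... 1350 characters left out ...]
.0], [340.0, 271.0], [340.0, 274.0], [322.0, 274.0]] [330.6 272.5]
scene red 76.5 [[327.0, 233.0], [338.0, 233.0], [338.0, 241.0], [327.0, 241.0]] [332.2 237.2]
scene white 31.5 [[277.0, 270.0], [303.0, 270.0], [303.0, 274.0], [277.0, 274.0]] [287.4 272.4]
scene white 62.5 [[365.0, 184.0], [375.0, 184.0], [375.0, 192.0], [365.0, 192.0]] [370.9 187.7]
scene white 5228.5 [[261.5, 260.70001220703125], [278.20001220703125, 179.6999969482422], [356.0, 195.6999969482422], [339.29998779296875, 276.79998779296875]] [309.1 230.1]
scene white 29.0 [[355.0, 212.39999389648438], [365.70001220703125, 174.89999389648438], [368.0, 175.60000610351562], [357.29998779296875, 213.10000610351562]] [361.5 194.1]
```

View pics/crop1.png

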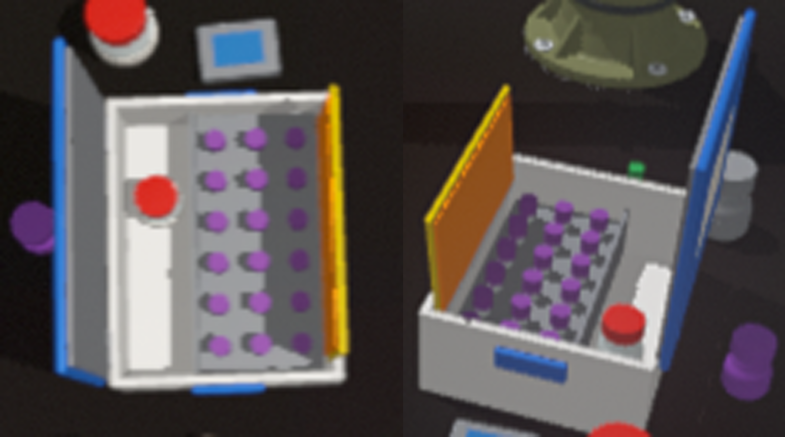

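The crop confirms the choice: the small red-lidded jar stands in the compartment at crop (157,197), and the larger red jar is outside at (120,15). The flap is upright with its yellow face towards −y, and the cover leans slightly outwards. Next I triangulate the edges and rim.

```bash
python3 - <<'E'
from h import *
np.set_printoptions(precision=1,suppress=True)
cs=[on("top",p,85) for p in((217.1,174.2),(218.3,260.5),(287.4,258.4))]
print("rim",*cs,np.linalg.norm(cs[0]-cs[1]),np.linalg.norm(cs[2]-cs[1]))
print("scene rim front-left/right",on("scene",(260+0,0+232),85))
for nm,a,b in(("flap hix",(268,205),(285,170)),("flap lox",(295.5,162),(288,251)),("cover lox",(374,137),(201.5,255.5)),("cover hix",(355.5,192),(201.5,156))):print(nm,*tri(a,b))
for nm,p,z in(("jarlid",(231.1,203.3),55),("vial",(247,281),60),("timer",(255,159),18),("grey",(215,286),60),("purple",(195,212),50),("redbig",(220,150),60),("bottle",(428,248),115),("tipbox",(423,183),64)):print(nm,on("top",p,z))
E
```

```text
rim [630.4 197.3  85. ] [387.7 184.5  85. ] [397.   -5.2  85. ] 243.06451364993606 189.9359910739669
scene rim front-left/right [639.1  -8.6  85. ]
flap hix [625.8   6.8 165.9] 0.6901797244691156
flap lox [411.5  -2.  164.3] 5.711272567533685
cover lox [390.9 198.9 274.8] 0.07389401065362333
cover hix [632.4 209.6 265.9] 3.553335095637362
jarlid [552.8 157.9  55. ]
vial [333.3 105.8  60. ]
timer [695.3  95.1  18. ]
grey [317.7 194.7  60. ]
purple [526.4 261.5  50. ]
redbig [709.  195.6  60. ]
bottle [ 429.  -389.1  115. ]
tipbox [ 622.2 -397.9   64. ]
```

The measurements agree with the given sizes: rim 243 × 190 mm, flap edge z≈165, cover edge z≈270. That puts the case centre at about (514,96) with yaw 0.05. I'll push with shut fingers, tool y along the case's x, following arcs about each hinge. First I check reachability.

```bash
cat >> h.py <<'E'
C=np.array([513.7,96.]);YAW=0.05
def W(y,z,x=0):
    c,s=np.cos(YAW),np.sin(YAW);return [C[0]+c*x-s*y,C[1]+s*x+c*y,z]
A=YAW-np.pi/2
def Q(a=None):
    a=A if a is None else a
    return [np.cos(a/2),np.sin(a/2),0,0]
def flapP(th,r=75):   # TCP for finger's lower +y corner on the yellow face
    return W(-83+r*np.cos(th)-4*np.sin(th)-9.5,68+r*np.sin(th)+4*np.cos(th))
def covP(th,r=150):
    return W(95-r*np.cos(th)+12*np.sin(th)+9.5,85.5+r*np.sin(th)+12*np.cos(th))
E
python3 - <<'E'
from h import *
np.set_printoptions(precision=2,suppress=True)
for a in(YAW-np.pi/2,YAW+np.pi/2):
    for p in(W(-140,250),W(-140,145),flapP(.8),flapP(0),W(10,330),W(150,330),W(150,240),covP(1.57),covP(.8),covP(0,150),covP(0,175)):
        print(np.round(a,2),np.round(p),ik(p,Q(a)))
E
```

```text
-1.52 [521. -44. 250.] None
-1.52 [521. -44. 145.] None
-1.52 [516.  53. 125.] None
-1.52 [515.  79.  72.] [ 0.9   0.45 -1.3   1.89  0.47  1.17  2.62]
-1.52 [513. 106. 330.] None
-1.52 [506. 246. 330.] [ 0.47  0.27 -1.18  1.42  0.25  1.62  2.51]
-1.52 [506. 246. 240.] [ 0.49  0.29 -1.18  1.58  0.27  1.45  2.48]
-1.52 [508. 212. 236.] [ 0.58  0.25 -1.18  1.61  0.24  1.43  2.56]
-1.52 [513. 105. 201.] None
-1.52 [516.  51.  98.] None
-1.52 [517.  26.  98.] None
1.62 [521. -44. 250.] [ 0.71  0.06 -0.7   1.66  0.04  1.43  0.05]
1.62 [521. -44. 145.] [ 0.68  0.13 -0.69  1.81  0.09  1.23  0.01]
1.62 [516.  53. 125.] [ 0.67  0.17 -0.89  1.84  0.15  1.19 -0.22]
1.62 [515.  79.  72.] [ 0.66  0.27 -0.96  1.89  0.25  1.1  -0.35]
1.62 [513. 106. 330.] [ 0.16  0.04 -0.43  1.52  0.02  1.58 -0.22]
1.62 [506. 246. 330.] [-0.19  0.12 -0.34  1.44  0.04  1.59 -0.48]
1.62 [506. 246. 240.] [ 0.26  0.2  -0.87  1.58  0.15  1.43 -0.57]
1.62 [508. 212. 236.] [ 0.14  0.13 -0.64  1.62  0.08  1.41 -0.46]
1.62 [513. 105. 201.] [-0.04  0.06 -0.22  1.75  0.01  1.33 -0.21]
1.62 [516.  51.  98.] [ 0.66  0.21 -0.89  1.87  0.18  1.14 -0.24]
1.62 [517.  26.  98.] [ 0.66  0.19 -0.83  1.88  0.16  1.14 -0.18]
```

```bash
sed -i 's/^A=.*/A=YAW+np.pi\/2/' h.py; python3 - <<'E'
from h import *
np.set_printoptions(precision=1,suppress=True)
def st(t):
    s=read_state();print(t,round(s["time_s"],2),s["ee_pos"],s["wrist_force"],s["opening"])
set_gripper(0.0)
p=read_state()["ee_pos"];move_linear([p[0],p[1],260],velocity=150)
movep(W(-145,260),Q());st("above")
move_linear(W(-145,148),velocity=120);st("low")
for th in(1.75,1.5,1.25,1.0,.8,.6,.4,.25,.12,.04):
    move_linear(flapP(th),velocity=80);st(th)
p=np.array(read_state()["ee_pos"])
print(move_linear(p-[0,0,12],velocity=20,until_force=12));st("press")
im=get_image("top");cv2.imwrite("pics/top1.png",im[:,:,::-1])
p=np.array(read_state()["ee_pos"]);move_linear([p[0],p[1],340],velocity=150);st("up")
for n in("top","scene"):cv2.imwrite(f"pics/{n}2.png",get_image(n)[:,:,::-1])
a,b=cv2.imread("pics/top2.png"),cv2.imread("pics/scene2.png")
cv2.imwrite("pics/crop2.png",np.hstack([cv2.resize(a[145:275,185:305],(400,433)),cv2.resize(b[135:275,262:385],(380,433))]))
E
```

```text
above 4.38 [521.  -50.5 259.9] [ 0.4 -0.6 -0.3] 0.004651882024143452
low 5.47 [521.6 -48.8 148.8] [ 0.2  0.7 -0.1] 0.00599776151841568
1.75 6.07 [519.2 -13.5 141.1] [-0.  -0.4  0.6] 0.0029377337218626904
1.5 6.45 [518.4   5.8 143.3] [-0.4 -0.4 -0.6] 0.007025872941674766
1.25 6.83 [517.5  24.7 141.3] [-1.9  2.   7.2] 0.004723963558592608
1.0 7.22 [516.7  44.5 135.2] [-5.6  5.8 12.9] 0.005239559906099807
0.8 7.55 [516.   59.9 127.1] [-6.7 11.2 15.8] 0.006834779939668272
0.6 7.88 [515.2  62.7 113.3] [ 0.3 -0.6 -0.1] 0.003835575190796909
0.4 8.22 [514.3  70.9 100. ] [ 0.4  0.7 -0. ] 0.002488967726766163
0.25 8.51 [514.1  75.4  89.8] [-0.1  0.2 -0.4] 0.0036097769294635806
0.12 8.78 [514.1  77.6  80.3] [ 0.6 -0.5  0.5] 0.0025782819725268073
0.04 9.03 [514.3  78.3  74.6] [ 0.6  0.2 -1.5] 0.005441934032846848
False
press 9.8 [514.1  78.2  62.5] [ 0.4  0.2 -0.2] 0.00413017899447773
up 11.85 [513.8  78.1 339.3] [-0.6 -0.4 -0.6] -0.00026092231129963697
```

View pics/crop2.png

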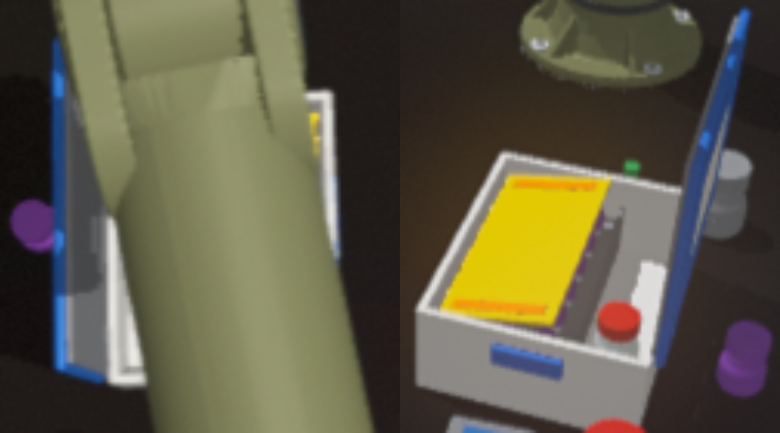

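The scene crop shows the yellow flap lying over the tubes, at crop (530,250). But the press to z=62 met no force, so I'm not trusting it yet. I'll compare its corners with the expected angles.

```bash
python3 - <<'E'
from h import *
np.set_printoptions(precision=1,suppress=True)
I=cv2.imread("pics/scene2.png");h=cv2.cvtColor(I,cv2.COLOR_BGR2HSV)
m=cv2.inRange(h,(8,120,70),(34,255,255));m[:,:255]=0;m[:130]=0;m[280:]=0;m[:,390:]=0
c=max(cv2.findContours(m,0,2)[0],key=cv2.contourArea)
print(cv2.approxPolyDP(c,2,True)[:,0].tolist())
for th in(0,.1,.2,.3,.5,.8):
    P=[W(-83+r*np.cos(th)-4*np.sin(th),68+r*np.sin(th)+4*np.cos(th),x) for r,x in((0,105),(100,105),(100,-105),(0,-105))]
    print(th,proj("scene",P).tolist() if 0 else np.round(proj("scene",P),0).tolist())
s=proj("scene",[W(y,85,x) for x,y in((120,-95),(120,95),(-120,-95),(-120,95))]);print("rim pred",s)
cv2.imwrite("pics/top1s.png",cv2.resize(cv2.imread("pics/scene2.png")[40:290,180:420],(768,600)[::1]))
E
```

```text
[[329, 193], [297, 192], [275, 234], [310, 240]]
0 [[272.0, 235.0], [310.0, 244.0], [329.0, 197.0], [296.0, 190.0]]
0.1 [[272.0, 235.0], [310.0, 241.0], [329.0, 194.0], [296.0, 190.0]]
0.2 [[272.0, 235.0], [310.0, 238.0], [329.0, 191.0], [296.0, 190.0]]
0.3 [[272.0, 235.0], [309.0, 235.0], [328.0, 188.0], [296.0, 190.0]]
0.5 [[272.0, 235.0], [306.0, 228.0], [326.0, 182.0], [295.0, 190.0]]
0.8 [[271.0, 235.0], [299.0, 219.0], [320.0, 174.0], [295.0, 190.0]]
rim pred [[265.9 233.4]
 [340.6 251.6]
 [293.8 182.7]
 [357.7 195.9]]
```

View pics/top1s.png

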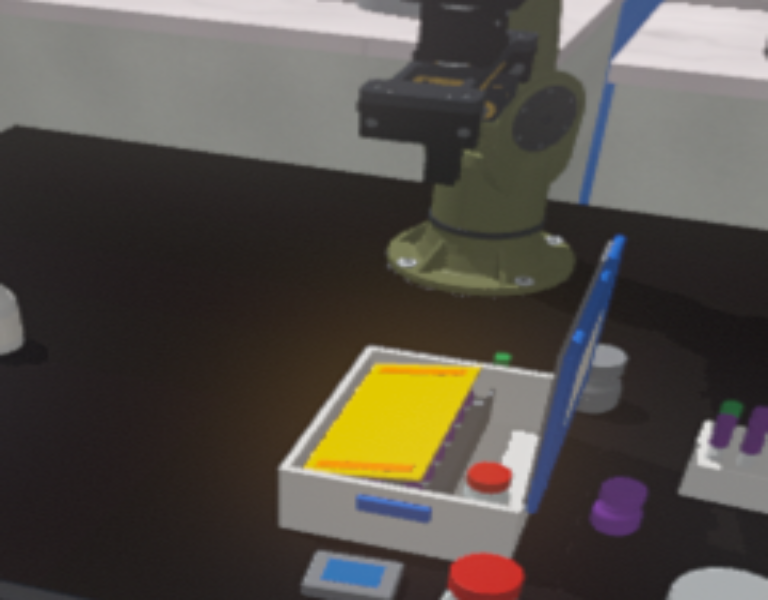

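```bash
python3 - <<'E'
from h import *
np.set_printoptions(precision=2,suppress=True)
s=read_state();p=np.array(s["ee_pos"]);print(p,s["ee_rot"],s["joints"],s["wrist_force"])
print(proj("scene",[p,p-[0,0,20],p+[0,0,20]]),proj("top",[p]))
I=cv2.imread("pics/scene2.png");cv2.imwrite("pics/tip.png",cv2.resize(I[50:130,270:370],(800,640)[:2])[:600])
E
```

```text
[513.88  78.11 339.41] [ 0.69  0.72 -0.   -0.  ] [ 0.56  0.05 -0.79  1.5   0.04  1.61 -0.18] [ 0.26 -0.21  0.27]
[[315.94 124.79]
 [315.24 132.73]
 [316.65 116.63]] [[253.25 199.42]]
```

View pics/tip.png

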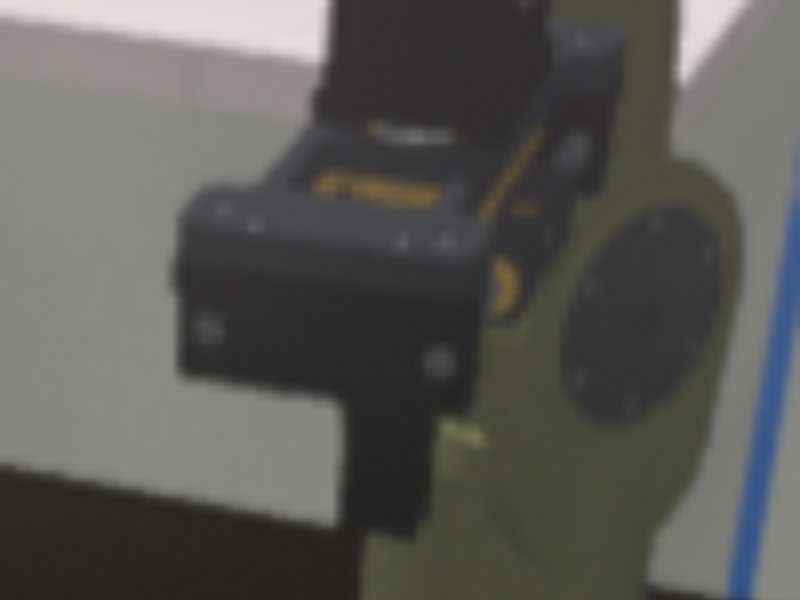

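The fingertip appears at (317,116) in the scene picture. The reported TCP projects to (316,125), so with the gripper shut the real tip is about 20 mm higher than reported. That explains the missing contact, and the flap is still around 0.1 rad. I'll press on down until there is force.

```bash
python3 - <<'E'
from h import *
np.set_printoptions(precision=1,suppress=True)
def st(t):
    s=read_state();print(t,round(s["time_s"],2),s["ee_pos"],s["wrist_force"])
y=-5
move_linear(W(y,75),velocity=200);st("low")
p=W(y,75)
print(move_linear(W(y,40),velocity=25,until_force=15));st("press");dwell(.3);st("hold")
p=np.array(read_state()["ee_pos"]);move_linear([p[0],p[1],120],velocity=150)
move_linear(W(-60,330),velocity=250);st("up")
I=get_image("scene");cv2.imwrite("pics/scene3.png",I[:,:,::-1]);I=I[:,:,::-1].copy()
h=cv2.cvtColor(I,cv2.COLOR_BGR2HSV)
m=cv2.inRange(h,(8,120,70),(34,255,255));m[:,:255]=0;m[:130]=0;m[280:]=0;m[:,390:]=0
c=max(cv2.findContours(m,0,2)[0],key=cv2.contourArea)
print(cv2.approxPolyDP(c,2,True)[:,0].tolist())
E
```

```text
low 13.43 [514.9  91.1  76. ] [ 0.1  1.3 -0.6]
True
press 14.48 [513.9  91.1  47.1] [-2.2 -0.2  7.4]
hold 14.78 [513.9  91.1  47.1] [-1.7 -0.4  7.1]
up 16.44 [515.9  36.4 328.3] [-0.2  0.  -0. ]
[[297, 192], [275, 234], [312, 243], [329, 198]]
```

The flap is flat: its corners (312,243) and (329,198) match the 0 rad prediction. The stop at reported z=47 puts the tip offset at about 24 mm. Now the cover, pushed from the +y side with that offset.

```bash
python3 - <<'E'
from h import *
np.set_printoptions(precision=1,suppress=True)
OFF=np.array([0,0,23.])
def st(t):
    s=read_state();print(t,round(s["time_s"],2),s["ee_pos"],s["wrist_force"])
path=[np.array(covP(t,165))-OFF for t in(1.7,1.5,1.3,1.1,.9,.7,.5,.35,.2,.1,.03)]
move_linear(W(60,330),velocity=200)
move_linear(W(150,330),velocity=200)
move_linear(W(150,path[0][2]),velocity=150);st("behind")
for p in path:
    move_linear(p,velocity=100);st("")
p=np.array(read_state()["ee_pos"])
print(move_linear(p-[0,0,35],velocity=25,until_force=15));st("press");dwell(.3);st("hold")
p=np.array(read_state()["ee_pos"]);move_linear([p[0],p[1],150],velocity=150)
move_linear(W(-70,330),velocity=250);st("up")
a,b=get_image("scene"),get_image("top")
cv2.imwrite("pics/scene4.png",a[:,:,::-1]);cv2.imwrite("pics/top4.png",b[:,:,::-1])
cv2.imwrite("pics/fin.png",np.hstack([cv2.resize(a[130:290,230:430],(500,400)),cv2.resize(b[130:300,170:300],(300,400))])[:,:,::-1])
for th in(0,.05,.1):
    print(th,np.round(proj("scene",[W(95-190*np.cos(th)+12*np.sin(th),85.5+190*np.sin(th)+12*np.cos(th),x) for x in(120,-120)]),1).tolist())
E
```

```text
behind 18.69 [506.9 245.8 225.6] [ 0.7 -0.9  0.4]
 18.97 [507.6 233.1 225.5] [-0.5 -0.2  0.6]
 19.45 [508.7 200.7 228.1] [-0.9  0.9  0.3]
 19.93 [510.2 167.9 224.7] [-0.5  0.  -0.3]
 20.42 [511.6 136.3 215. ] [-0.   0.2  0.5]
 20.9 [513.  107.  199.1] [ 0.4 -0.7 -0.4]
 21.38 [514.1  81.2 177.4] [ 1.   0.1 -0.4]
 21.87 [515.   60.9 151.5] [ 0.4  0.5 -0.1]
 22.27 [515.6  49.5 129.9] [-0.5  0.8  0.2]
 22.67 [516.2  41.3 106.8] [-0.7  1.   0.8]
 22.98 [516.3  37.7  90.7] [-0.1 -0.6 -0.2]
 23.25 [516.3  36.   79.2] [-0.6 -0.5  0.6]
True
press 23.83 [517.1  35.7  72.6] [-1.4  0.6  6.2]
hold 24.13 [517.1  35.7  72.6] [-0.9 -0.5  6.5]
up 25.68 [516.4  26.  328.1] [-0.3  0.  -0.9]
0 [[265.9, 229.7], [294.0, 179.2]]
0.05 [[266.2, 226.8], [294.4, 176.5]]
0.1 [[266.7, 224.0], [295.0, 173.9]]
```

View pics/fin.png

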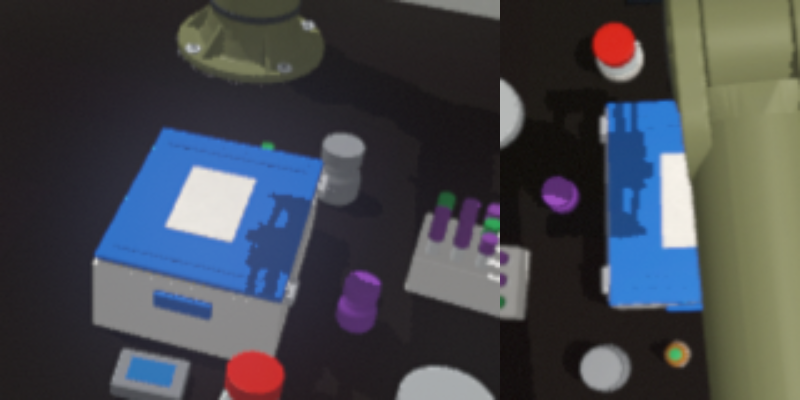

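The scene crop shows the cover lying flat on the rim, with its front-left corner at about (269,234); the θ=0 prediction is (266,230). The other objects look undisturbed. The cover press stopped 25.5 mm above the flap press, which is exactly the shut-cover to flat-flap height difference. The robot is clear, so I'm handing in.

```bash
python3 -c "
from rig import *
print(finish_job())"
```

```text
the job is handed in; nothing more can be done
None
```

The flap was pushed flat first, then the cover fully shut, and the job was handed in at about 26 s; both were confirmed in the images and by press height, but no verdict came back.

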